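# Tamp the ballast slugs level

## Task

Two steel slugs ride up on top of the others in the small open steel ballast box. Take the wooden tamper by its upright grip, set its flat plate square inside the box and press straight down until all the slugs lie in one level layer on the box floor. Then let go, leaving the tamper standing flat on the levelled slugs; do not push the slugs with the gripper itself.

Things in the scene. Friction and masses are not known exactly. Their poses are not given: they have to be found in the camera images.
- box: open dark sheet-steel box, fixed to the bench, 112 (x) x 156 (y) x 50 mm high, 104 x 148 mm inside, floor 4 mm thick; origin at the centre of its underside, z up. Six slugs stand on its floor in two rows of three along y with room to the walls, two more ride on top on the centre line. A push of 5 to 20 N from above wedges the lower ones apart and drops the two to the floor: all tops are then at 34 mm
- tamper: wooden tamper standing on the bench on its flat plate: plate 80 (x) x 116 (y) x 12 mm thick; from its middle rises a flat-sided grip 28 mm thick (x) and 50 mm wide (y), its top 120 mm above the plate underside. About 100 g, too light to sink the slugs by its weight. Origin at the centre of the plate underside, z up the grip; a half turn about z makes no difference
- top_slug_0: bevelled round steel slug, one of the two riding on top: 36 mm across the belly, 24 mm across the flat ends, 30 mm high, 180 g, upright; origin at the centre of its lower end, z up. Starts about 20 mm higher than its six identical neighbours, in the hollow between four of them, towards the box's -y end
- top_slug_1: bevelled round steel slug, one of the two riding on top: 36 mm across the belly, 24 mm across the flat ends, 30 mm high, 180 g, upright; origin at the centre of its lower end, z up. Starts about 20 mm higher than its six identical neighbours, in the hollow between four of them, towards the box's +y end
Not all that is in view belongs to the job. There is more than one size of the box; the one meant has the size given above.

How it is judged:
By the outcome, as a careful person would: the job done as asked, in the order asked, and still so for the second after the job is handed in, with the robot touching nothing.
It also fails if it takes over 38 s, if anything falls off the work surface, if the arm or the gripper's body presses on something with over 40 N, if the wrist force passes 120 N, or if a joint passes its speed limit or range.

## Robot

A 6-joint arm with a two-finger parallel gripper is mounted at the origin on a cart in front of the work surface, level with it; the furniture and walls round the work are solid. World frame = base frame: x ahead of the robot, y to its left, z up, the work surface at z = 0. Lengths are in m, angles in rad, forces in N, time in s.
With the tool pointing down it reaches from about 0.25 to 0.725 m from the base axis. Payload 9.7 kg.
Tool frame: the origin (TCP) lies midway between the tips of the shut fingers; the grasp point (between the pads) lies 19 mm behind it; z points along the fingers, y is the line along which they close (so a half turn about z gives the same grasp; the last joint's range is limited). The gripper opens to 85 mm and grips with 20 to 120 N. Pads are 22 mm wide; open, the fingers measure 114 mm over their backs; the gripper's body (76 mm by 85 mm) begins 54 mm behind the grasp point. The pads swing forward as they close: fully open they stand 13 mm farther back than shut.
Start: joints at [-1.173, 0.087, 0.176, 1.66, 0, 1.571], TCP at [0.213, -0.507, 0.209] pointing down, gripper open.
Joint ranges: [-3.13, 3.13], [-0.85, 1.81], [-1.15, 1.24], [-2.2, 2.28], [-1.44, 1.52], [-3.14, 3.14]. Speed limits (rad/s): [2.22, 2.22, 2.57, 3.14, 3.14, 3.14].

## Interface

Orientations are given as a rotation vector (axis times angle).
In Python, from rig import robot gives the robot as it stands. The module is installed in compiled form; this text tells all that it offers.
- The arm moves only by the tool step_arm, never from a script. Its argument "deltas" is a list that holds one entry, the list of rows, each a list of 7 numbers: the shift along the tool's x, y, z in m, then the turn, a rotation vector about the tool's x, y, z in rad, then the closure, from 0 (fully open) to 1 (shut). A call has 1 to 5 rows; each row shifts and turns the commanded pose from where the row before left it, along the tool's axes as they then stand; what a row does not reach is not made up. A row lasts 1/8 s, in which the tool goes at most 62.5 mm and 10.7 degrees, less where a joint would pass 70% of its speed; a pose out of reach is approached as far as the arm can. A call is refused whole if a number of a shift passes 0.0625 or a number of a turn 0.188, either way. A call with a gripper value outside its range is refused whole. The fingers move at their own pace and stop on an object; "grip_force" is the grip in N (left out, the last holds). Time passes only in rows, so rows that do not move let the fingers close. It gives the time, the measured TCP pose, the force, the opening and the grip force at its end, in the units of the state.
- robot.sense(): the state, without advancing time (a new reading comes with each control period).
- robot.grab_frame(name): name is "side" or "top"; returns the picture (420x560x3 uint8, red, green, blue); there is no depth.
- robot.camera_model(name): a dict with "vertical_fov" (degrees; the focal length in pixels is half the picture's height over the tangent of half this angle, whatever the lens; pixels are square), "cx", "cy" (the principal point, pixels), "rvec" (rotation vector, rad) and "tvec" (3), from world to camera coordinates, as OpenCV has them. Camera axes: x right, y down, z forward; pixel columns grow to the right and rows downward; lengths in m; the calibration is good to about 2 mm. A picture is of the moment at which its call begins. camera_model takes no time and is no camera call.
- robot.job_done(): hands the job in; it is judged then, once.
The state is a dict: "time": time; "joint_positions": joint angles; "qd": joint speeds; "joint_efforts": joint torques, N m; "tcp_pos": TCP position; "tool_rot": TCP orientation; "force": force on the tool from outside, world axes, zero at the start; "torque": the same for the moment, N m; "grip_width": finger opening in m; "grasp_force": force on a finger pad.
Only numpy, scipy, OpenCV 4.12 (cv2) and the standard library are available. Lean on these libraries where they do the work, as an engineer would, in place of code of your own. Each camera call takes 0.05 s, during which the arm holds its last target. There are 200 camera calls.

## Working session

There is one attempt and no reset: what is moved stays moved. The work goes in short steps, Python scripts to look and compute and a tool call to move; the robot and the scene stay as the last step left them, time stands still between calls to the robot, and variables do not carry over. Pictures are saved under pics/ and viewed, at most 10 in all, crops included, and the job is handed in when it is done.

Besides the shell and the picture viewer there is one more tool, called as a command line: name --argument value ..., lists and objects as JSON in quotes. step_arm: Moves the arm, as the interface text tells. Its arguments: {"type":"object","properties":{"deltas":{"type":"array"},"grip_force":{"type":"number"}},"required":["deltas"]}

```bash
mkdir -p pics; cat > h.py <<'E'
import numpy as np, cv2
from rig import robot
def save(img,n): cv2.imwrite(f'pics/{n}.png',cv2.cvtColor(img,cv2.COLOR_RGB2BGR))
def cam(n):
    m=robot.camera_model(n); f=210/np.tan(np.radians(m['vertical_fov'])/2)
    R=cv2.Rodrigues(np.array(m['rvec'],float))[0]; t=np.array(m['tvec'],float)
    return f,m['cx'],m['cy'],R,t
def ray(n,u,v):
    f,cx,cy,R,t=cam(n); return -R.T@t, R.T@np.array([(u-cx)/f,(v-cy)/f,1])
def onplane(n,u,v,z):
    o,d=ray(n,u,v); return o+d*(z-o[2])/d[2]
def proj(n,p):
    f,cx,cy,R,t=cam(n); q=R@np.array(p)+t; return f*q[0]/q[2]+cx, f*q[1]/q[2]+cy
def tri(a,b):
    (o1,d1),(o2,d2)=ray(*a),ray(*b)
    s=np.linalg.lstsq(np.c_[d1,-d2],o2-o1,rcond=None)[0]
    p,q=o1+d1*s[0],o2+d2*s[1]; return (p+q)/2, np.linalg.norm(p-q)
E
python3 - <<'E'
from h import *
for n in('side','top'):
    im=robot.grab_frame(n); np.save(f'{n}.npy',im); save(im,n)
    m=robot.camera_model(n); print(m, ray(n,280,210))
print(robot.sense())
E
```

```text
{'vertical_fov': 53.96778752425043, 'cx': 274.96398771690724, 'cy': 213.9729138621749, 'rvec': array([ 1.96894956, -0.52413727,  0.33274363]), 'tvec': array([-0.50078553,  0.07735765,  0.82420472])} (array([ 0.07967511, -0.862956  ,  0.43016576]), array([ 0.46277211,  0.77706908, -0.42690457]))
{'vertical_fov': 48.590540598877745, 'cx': 279.27269873043275, 'cy': 213.33210541692134, 'rvec': array([ 2.11694736, -2.1876763 ,  0.05567788]), 'tvec': array([-0.14549314,  0.48696299,  0.89311296])} (array([ 0.3953558 , -0.19884474,  0.92741928]), array([ 0.10192237,  0.03920169, -0.99404668]))
{'time': 0.1, 'joint_positions': array([-1.17297684e+00,  8.74403483e-02,  1.75202172e-01,  1.65980540e+00,
        3.42727309e-06,  1.57079887e+00]), 'qd': array([ 0.0008587 , -0.00263433,  0.00105464,  0.0010619 ,  0.00037038,
       -0.00021336]), 'joint_efforts': array([-6.97465953e-05, -5.21561229e+01,  4.65654159e+01,  1.59709062e-02,
       -2.21095782e-06,  1.27650999e-06]), 'tcp_pos': array([ 0.21298421, -0.50683067,  0.20862885]), 'tool_rot': array([-3.07845015e+00, -6.20535214e-01,  3.81711927e-04]), 'force': array([-0.15891317,  0.31813052,  0.03950313]), 'torque': array([-0.00326902,  0.00741044, -0.01563964]), 'grasp_force': 0.0, 'grip_width': 0.0855776161638148}
```

View pics/side.png

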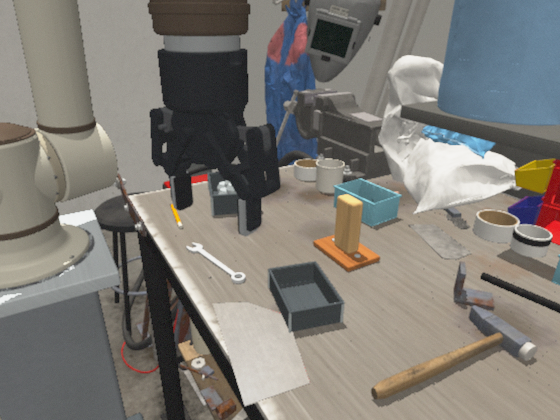

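View pics/top.png

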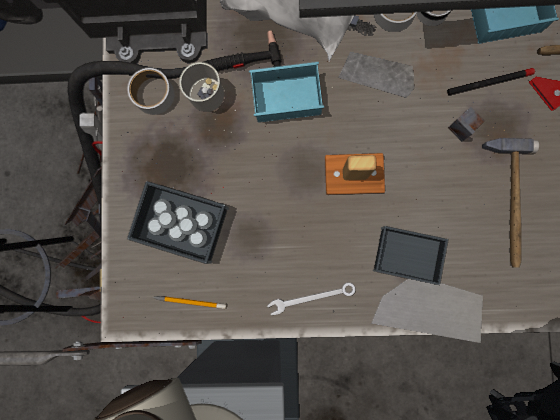

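The top view shows the loaded dark box at (178,222), the empty dark box at (411,255), and a blue box at (287,92). The tamper has its orange plate at (355,174) and its grip top at (362,162). In the side view the tamper is at (347,240) and the loaded box at (225,195), partly hidden by the gripper.

Candidates for the box are loaded dark (178,222), empty dark (411,255) and blue (287,92). I choose the one with slugs and check its size. The tamper is the only one of its kind.

```bash
python3 - <<'E'
from h import *
t=np.load('top.npy'); s=np.load('side.npy')
def big(m,n=1):
    c,_=cv2.findContours(m.astype(np.uint8),cv2.RETR_EXTERNAL,cv2.CHAIN_APPROX_NONE)
    return sorted(c,key=cv2.contourArea)[::-1][:n]
def hsv(i): return cv2.cvtColor(i,cv2.COLOR_RGB2HSV).astype(int)
ht,hs=hsv(t),hsv(s)
for n,h in(('top',ht),('side',hs)):
    H,S,V=h[...,0],h[...,1],h[...,2]
    roi=np.zeros(H.shape,bool)
    if n=='top': roi[140:205,310:400]=1
    else: roi[185:275,305:390]=1
    for nm,m in(('plate',(H<13)&(S>150)&roi),('grip',(H>=13)&(H<28)&(S>90)&(V>150)&roi)):
        c=big(m)
        if c: print(n,nm,cv2.contourArea(c[0]),cv2.boundingRect(c[0]),cv2.approxPolyDP(c[0],2.5,True)[:,0].tolist())
# boxes (dark, low sat), top
V=ht[...,2]
for x0,x1,y0,y1 in((112,250,170,275),(365,455,215,290)):
    m=np.zeros(V.shape,bool); m[y0:y1,x0:x1]=V[y0:y1,x0:x1]<75
    m=cv2.morphologyEx(m.astype(np.uint8),cv2.MORPH_CLOSE,np.ones((3,3)))
    c=big(m)[0]; print('box',cv2.minAreaRect(c),cv2.approxPolyDP(c,4,True)[:,0].tolist())
    for z in(0,.05):
        P=np.array([onplane('top',*p,z)[:2] for p in cv2.approxPolyDP(c,4,True)[:,0]]);print(z,P.round(4).tolist(),np.linalg.norm(P-np.roll(P,1,0),axis=1).round(4))
a=cv2.resize(t[150:285,100:460],None,fx=2.2,fy=2.2,interpolation=2); b=cv2.resize(s[150:280,150:400],None,fx=2.2,fy=2.2,interpolation=2)
b=cv2.copyMakeBorder(b,0,0,0,a.shape[1]-b.shape[1],0)
save(np.vstack([a,b]),'crop1')
E
```

```text
top plate 600.0 (326, 157, 59, 37) [[383, 157], [381, 161], [380, 158], [376, 160], [377, 173], [373, 178], [371, 175], [363, 181], [348, 181], [353, 181], [353, 184], [344, 183], [342, 186], [333, 182], [341, 181], [341, 178], [326, 178], [333, 180], [327, 183], [326, 189], [340, 193], [340, 189], [337, 192], [327, 189], [334, 185], [343, 186], [343, 193], [345, 190], [345, 193], [359, 193], [361, 190], [362, 193], [365, 189], [367, 192], [382, 192], [383, 188], [384, 191], [382, 182], [373, 190], [373, 184], [377, 183], [375, 180], [383, 178]]
top grip 453.0 (326, 154, 51, 17) [[376, 154], [346, 155], [340, 159], [339, 155], [327, 155], [338, 159], [335, 165], [334, 160], [326, 163], [326, 169], [332, 161], [334, 165], [331, 168], [341, 170], [339, 166], [342, 160], [344, 163], [346, 155], [349, 157], [349, 169], [374, 168]]
side plate 0.5 (317, 245, 3, 3) [[317, 245], [319, 247]]
side grip 430.0 (314, 234, 47, 34) [[314, 240], [347, 267], [360, 262], [347, 258], [331, 241], [334, 234]]
box ((184.3629913330078, 213.23843383789062), (97.11833953857422, 83.51699829101562), 17.3540248
[... 443 characters left out ...]
5
 0.0211 0.0274]
0.05 [[0.5723, 0.0911], [0.5622, 0.0833], [0.5692, 0.0637], [0.5494, 0.058], [0.5489, 0.0951], [0.4398, 0.1265], [0.3889, -0.044], [0.4922, -0.0785], [0.5375, 0.0522], [0.551, 0.0462], [0.5463, 0.0268], [0.5693, 0.0149]] [0.0763 0.0128 0.0209 0.0206 0.0372 0.1136 0.178  0.1089 0.1384 0.0147
 0.02   0.0259]
box ((410.5813903808594, 255.0168914794922), (68.90885162353516, 47.238590240478516), 11.725111961364746) [[381, 228], [373, 270], [440, 282], [447, 240]]
0 [[0.4476, -0.3611], [0.3656, -0.3413], [0.3386, -0.4696], [0.4197, -0.4883]] [0.1301 0.0844 0.1311 0.0833]
0.05 [[0.4448, -0.3524], [0.3672, -0.3337], [0.3417, -0.455], [0.4184, -0.4727]] [0.1231 0.0798 0.124  0.0788]
```

View pics/crop1.png

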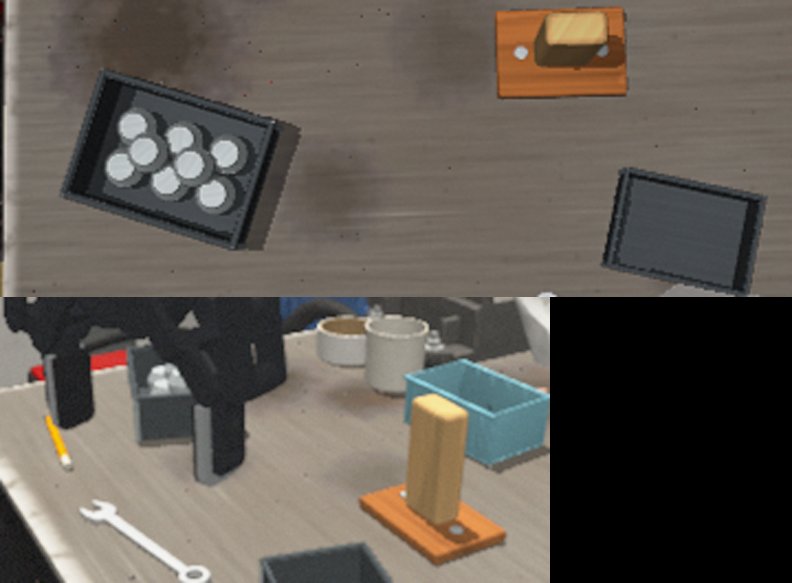

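Crop: loaded box rim corners (top view) are about (147,182), (225,205), (207,263), (128,239). The tamper's plate corners are (325.5,154.5), (384.5,153.6), (385.5,194), (326,194.5), and its grip top spans (349,156) to (375,170). In the side view the grip top lies around (350,198).

```bash
python3 - <<'E'
from h import *
box=[(146.8,181.8),(225.5,205),(206.8,262.7),(128.2,238.6)]
def quad(n,c,z):
    P=np.array([onplane(n,*p,z)[:2] for p in c]); d=P-np.roll(P,-1,0)
    e=(P[1]-P[0])+(P[2]-P[3]); f=(P[3]-P[0])+(P[2]-P[1])
    print('c',P.mean(0).round(4),'sides',np.linalg.norm(d,axis=1).round(4),'angs',np.degrees([np.arctan2(e[1],e[0]),np.arctan2(f[1],f[0])]).round(2)); return P
quad('top',box,.05)
for z in(.0,.012): quad('top',[(325.5,154.5),(384.5,153.6),(385.5,194.1),(325.9,194.5)],z)
g=[(349.5,155.9),(376,155.5),(374.5,170),(348,170)]
quad('top',g,.12)
# tamper mask extents, refined
t=np.load('top.npy');s=np.load('side.npy')
h=cv2.cvtColor(t,cv2.COLOR_RGB2HSV).astype(int); m=np.zeros(h.shape[:2],np.uint8); m[140:205,310:400]=(h[140:205,310:400,1]>95)&(h[140:205,310:400,0]<30)
m=cv2.morphologyEx(m,cv2.MORPH_CLOSE,np.ones((5,5))); c=max(cv2.findContours(m,0,1)[0],key=cv2.contourArea); r=cv2.minAreaRect(c);print(r,cv2.boxPoints(r).tolist())
quad('top',cv2.boxPoints(r),.012)
# grip-top triangulation + side checks
tc=np.mean(g,0); sc=np.mean([(337.7,197.7),(345.5,194),(362,198.6),(352,202)],0)
print('griptop',tri(('top',*tc),('side',*sc)))
# box height: visible rim corners in the side view
for p in box: print('rim',np.round(proj('side',onplane('top',*p,.05)),1), 'floor',np.round(proj('side',onplane('top',*p,.05)*[1,1,0]),1))
b=s[150:230,180:290]; 
a=cv2.resize(s[155:225,180:290],None,fx=4,fy=4,interpolation=2); d=cv2.resize(s[185:275,305:390],None,fx=4,fy=4,interpolation=2)
H=max(a.shape[0],d.shape[0]); pad=lambda q:cv2.copyMakeBorder(q,0,H-q.shape[0],0,0,0)
save(np.hstack([pad(a),pad(d)]),'crop2')
E
```

```text
c [0.4696 0.0341] sides [0.1603 0.1148 0.159  0.1146] angs [-108.45  161.12]
c [ 0.5575 -0.3155] sides [0.1181 0.082  0.1183 0.0814] angs [-91.58 178.34]
c [ 0.5554 -0.314 ] sides [0.1166 0.081  0.1168 0.0804] angs [-91.58 178.34]
c [ 0.5559 -0.313 ] sides [0.0461 0.0259 0.046  0.0252] angs [-91.84 171.43]
((354.4678649902344, 173.4403533935547), (40.04222106933594, 59.00321578979492), 88.26429748535156) [[324.3733825683594, 154.32199096679688], [383.3495178222656, 152.53485107421875], [384.5623474121094, 192.5587158203125], [325.5862121582031, 194.34585571289062]]
c [ 0.5569 -0.3123] sides [0.1166 0.0801 0.1157 0.0805] angs [-90.45 179.08]
griptop (array([ 0.55728851, -0.31398775,  0.11814894]), np.float64(0.0023565496968329996))
rim [249.1 169.7] floor [249.5 186.8]
rim [258.8 192.1] floor [259.1 211.1]
rim [210.  195.6] floor [211.4 214.9]
rim [206.5 172.4] floor [207.8 189.8]
```

View pics/crop2.png

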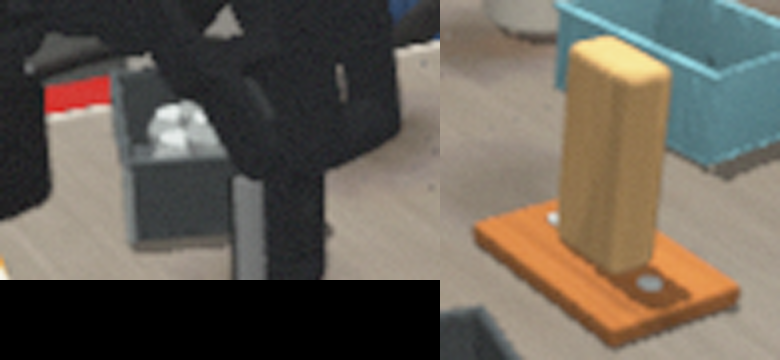

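Triangulation puts the grip top at (0.557,-0.314,0.118), which agrees with the plate centre of (0.556,-0.3135) and a yaw of about -1.3°. The loaded box measures about 159x115 mm, so it is the described one (the empty one is 124x79). Its centre is (0.470,0.034) with yaw about -18.6°. The crop shows its side-view rim corner at (212,196), within 2 px of the prediction. Next I move above the tamper.

step_arm --deltas '[[[0.039,-0.0045,0,0,0,0,0],[0.039,-0.0045,0,0,0,0,0],[0.039,-0.0045,0,0,0,0,0],[0.039,-0.0045,0,0,0,0,0],[0.039,-0.0045,0,0,0,0,0]]]' --grip_force 60

```text
time: 0.72
tcp_pos: [0.3851, -0.4099, 0.2089]
tool_rot: [-3.079, -0.621, 0.001]
force: [0.1, 0.0, -0.1]
grip_width: 0.0854
grasp_force: 0.0
```

step_arm --deltas '[[[0.039,-0.0045,0,0,0,0,0],[0.039,-0.0045,0,0,0,0,0],[0.039,-0.0045,0,0,0,0,0],[0.039,-0.0045,0,0,0,0,0],[0.039,-0.0045,0,0,0,0,0]]]'

```text
time: 1.35
tcp_pos: [0.5562, -0.3137, 0.2088]
tool_rot: [-3.079, -0.621, 0.001]
force: [-0.3, -0.4, 0.0]
grip_width: 0.0853
grasp_force: 0.0
```

step_arm --deltas '[[[0,0,0,0,0,-0.144,0],[0,0,0,0,0,-0.144,0],[0,0,0,0,0,-0.144,0],[0,0,0,0,0,-0.144,0],[0,0,0,0,0,-0.144,0]]]'

```text
time: 1.98
tcp_pos: [0.5551, -0.3144, 0.2087]
tool_rot: [-2.659, -1.672, 0.001]
force: [-0.5, 0.1, -0.6]
grip_width: 0.0857
grasp_force: 0.0
```

step_arm --deltas '[[[0,0,0,0,0,-0.144,0],[0,0,0,0,0,-0.144,0],[0,0,0,0,0,-0.142,0],[0,0,0,0,0,0,0]]]'

```text
time: 2.48
tcp_pos: [0.5551, -0.3144, 0.2088]
tool_rot: [-2.247, -2.194, 0.0]
force: [-0.0, 0.1, 0.2]
grip_width: 0.0852
grasp_force: 0.0
```

```bash
cat >> h.py <<'E'
def go(x,y,z,tyaw):
    "shift (tool axes) to a TCP target, and turn about tool z so that tool y points at tyaw deg (mod 180)"
    s=robot.sense(); R=cv2.Rodrigues(np.array(s['tool_rot'],float))[0]
    d=R.T@(np.array([x,y,z])-s['tcp_pos']); a=np.degrees(np.arctan2(R[1,1],R[0,1]))
    w=np.radians((tyaw-a+90)%180-90)
    zt=R.T@np.array([0,0,-1.])
    print('t',s['time'],'tcp',s['tcp_pos'].round(4),'yaw',a.round(2),'shift',d.round(4),'turn z',round(-w,4),'tilt',zt.round(4),'F',s['force'].round(2),'w',round(s['grip_width'],4),'gf',s['grasp_force'],'q',np.round(s['joint_positions'],2))
E
python3 - <<'E'
from h import *
go(.556,-.3135,.2,-1.3)
im=robot.grab_frame('side'); save(cv2.resize(im[60:310,150:450],None,fx=2,fy=2),'s2'); np.save('side2.npy',im)
E
```

```text
t 2.475 tcp [ 0.5551 -0.3144  0.2088] yaw -1.37 shift [0.001  0.0009 0.0088] turn z -0.0013 tilt [-4.e-04  7.e-04  1.e+00] F [-0.    0.06  0.24] w 0.0852 gf 0.0 q [-0.52  0.31  0.43  1.7   0.    1.08]
```

View pics/s2.png

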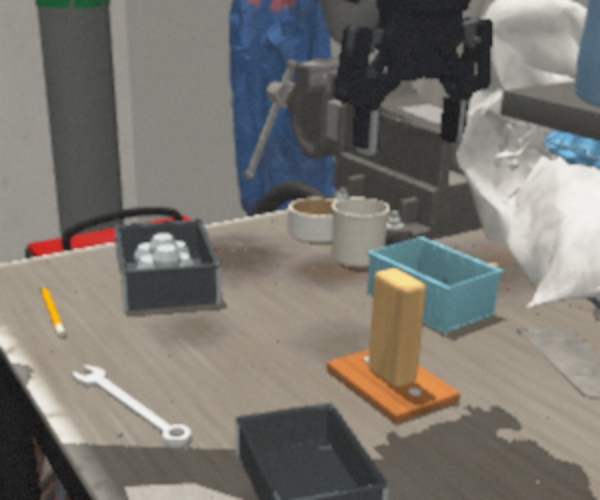

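The gripper sits above the tamper grip (crop 398,330), and the box is now fully visible with rim corners at crop (117,226), (126,268), (216,263), (202,221). I'll descend, then triangulate the rim.

step_arm --deltas '[[[0.001,0.001,0.03,0,0,0,0],[0,0,0.035,0,0,0,0],[0,0,0.03,0,0,0,0],[0,0,0.025,0,0,0,0],[0,0,0.017,0,0,0,0]]]'

```text
time: 3.15
tcp_pos: [0.5558, -0.3133, 0.0708]
tool_rot: [-2.249, -2.192, 0.001]
force: [0.3, 0.3, 0.4]
grip_width: 0.0855
grasp_force: 0.0
```

step_arm --deltas '[[[0,0,0,0,0,0,0.5],[0,0,0,0,0,0,1],[0,0,0,0,0,0,1],[0,0,0,0,0,0,1],[0,0,0,0,0,0,1]]]' --grip_force 60

```text
time: 3.78
tcp_pos: [0.5569, -0.3139, 0.0736]
tool_rot: [2.245, 2.194, 0.001]
force: [0.7, -0.3, 6.5]
grip_width: 0.0268
grasp_force: 59.6
```

```bash
python3 - <<'E'
from h import *
go(.556,-.3135,.16,-1.3)
top=[(146.8,181.8),(225.5,205),(206.8,262.7),(128.2,238.6)]
side=[(251,170.5),(258,191.5),(213,194),(208.5,173)]
P=[]
for a,b in zip(top,side):
    p,e=tri(('top',*a),('side',*b)); P.append(p); print(p.round(4),e.round(4))
P=np.array(P);print(P.mean(0), np.linalg.norm(P-np.roll(P,-1,0),axis=1))
go(*P.mean(0)[:2],.2,-18.6)
E
```

```text
t 3.775 tcp [ 0.5569 -0.3139  0.0736] yaw -1.32 shift [ 0.0002 -0.0007 -0.0864] turn z -0.0004 tilt [ 0.0011 -0.0021  1.    ] F [ 0.68 -0.34  6.48] w 0.0268 gf 59.55985486507416 q [-0.51  0.29  0.15  1.43  0.    1.08]
[0.552  0.0914 0.0471] 0.0051
[ 0.4975 -0.0603  0.0518] 0.0019
[ 0.3932 -0.0249  0.0542] 0.0067
[0.4431 0.1277 0.0482] 0.0053
[0.47146289 0.03347313 0.0503167 ] [0.1613099  0.11016413 0.16066508 0.11476641]
t 3.775 tcp [ 0.5569 -0.3139  0.0736] yaw -1.32 shift [ 0.3451 -0.0932 -0.1269] turn z 0.3016 tilt [ 0.0011 -0.0021  1.    ] F [ 0.68 -0.34  6.48] w 0.0268 gf 59.55985486507416 q [-0.51  0.29  0.15  1.43  0.    1.08]
```

The grasp is confirmed: width 27 mm, 60 N. The rim triangulates at 50 mm, which matches. Next I lift, carry and turn.

step_arm --deltas '[[[0,0,-0.01,0,0,0,1],[0,0,-0.02,0,0,0,1],[0,0,-0.03,0,0,0,1],[0,0,-0.03,0,0,0,1],[0,0,-0.01,0,0,0,1]]]'

```text
time: 4.4
tcp_pos: [0.5567, -0.3138, 0.1745]
tool_rot: [2.245, 2.194, 0.001]
force: [0.1, 0.1, -1.1]
grip_width: 0.0269
grasp_force: 59.1
```

step_arm --deltas '[[[0.02,-0.005,0,0,0,0,1],[0.035,-0.0095,0,0,0,0,1],[0.035,-0.0095,0,0,0,0,1],[0.035,-0.0095,0,0,0,0,1],[0.035,-0.0095,0,0,0,0,1]]]'

```text
time: 5.03
tcp_pos: [0.5161, -0.1514, 0.1714]
tool_rot: [-2.246, -2.195, 0.001]
force: [0.2, 0.9, -1.5]
grip_width: 0.027
grasp_force: 59.2
```

step_arm --deltas '[[[0.035,-0.0095,0,0,0,0,1],[0.035,-0.0095,0,0,0,0,1],[0.035,-0.0095,0,0,0,0,1],[0.035,-0.0095,0,0,0,0,1],[0.03,-0.008,0,0,0,0,1]]]'

```text
time: 5.65
tcp_pos: [0.474, 0.0196, 0.1715]
tool_rot: [-2.246, -2.195, 0.001]
force: [0.7, 1.1, -1.7]
grip_width: 0.0269
grasp_force: 59.2
```

step_arm --deltas '[[[0.015,-0.004,0,0,0,0.05,1],[0,0,0,0,0,0.1,1],[0,0,0,0,0,0.1,1],[0,0,0,0,0,0.05,1],[0,0,0,0,0,0,1]]]'

```text
time: 6.28
tcp_pos: [0.4708, 0.0335, 0.1716]
tool_rot: [-2.549, -1.836, 0.001]
force: [-0.2, 0.2, -0.1]
grip_width: 0.0271
grasp_force: 59.3
```

```bash
python3 - <<'E'
from h import *
go(.470,.034,.16,-18.6)
t=robot.grab_frame('top'); s=robot.grab_frame('side'); np.save('t3.npy',t); np.save('s3.npy',s)
a=cv2.resize(t[150:290,90:290],(800,560)[:2],interpolation=2)[:, :]; a=cv2.resize(a,(420,294)); b=cv2.resize(s[60:240,130:330],(378,340),interpolation=2)
a=cv2.resize(t[150:290,90:290],(420,294),interpolation=2)
save(np.hstack([cv2.copyMakeBorder(a,0,46,0,0,0),b]),'c3')
E
```

```text
t 6.275 tcp [0.4708 0.0335 0.1716] yaw -18.48 shift [ 0.0002 -0.0009  0.0116] turn z 0.0021 tilt [4.e-04 1.e-03 1.e+00] F [-0.16  0.24 -0.08] w 0.0271 gf 59.302858114242554 q [ 0.07 -0.11 -0.09  1.59 -0.    1.96]
```

View pics/c3.png

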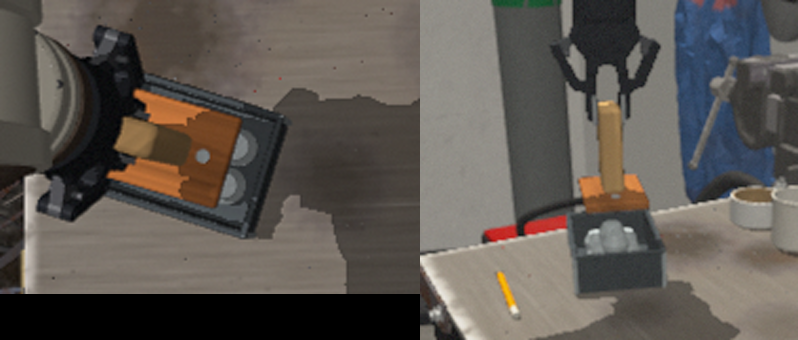

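The tamper is held upright above the box. In the top crop the plate's -y edge runs from (241,115) to (218,208). I'll check the plate pose in the hand.

```bash
python3 - <<'E'
from h import *
s=robot.sense()['tcp_pos']; y=np.radians(-18.5); X=np.array([np.cos(y),np.sin(y),0]);Y=np.array([-np.sin(y),np.cos(y),0])
c=np.array([s[0],s[1],.11])
for sx in(1,-1):
    p=c+X*.04*sx-Y*.058; print('top pred',np.round(proj('top',p),1))
    for sy in (1,-1):
        p=c+X*.04*sx+Y*.058*sy; print('side pred bottom',sx,sy,np.round(proj('side',p-[0,0,.012]),1))
P=[onplane('top',*q,.11) for q in((204.8,204.8),(193.8,249))]; d=P[0]-P[1]
print(np.array(P).round(4),'yaw',np.degrees(np.arctan2(d[1],d[0])),'len',np.linalg.norm(d),'centre',np.mean(P,0)+.058*Y)
# orange mask in both views, for accuracy
for n,f,(r0,r1,c0,c1) in(('top','t3.npy',(180,260,130,215)),('side','s3.npy',(145,178,205,260))):
    h=cv2.cvtColor(np.load(f),cv2.COLOR_RGB2HSV).astype(int); m=np.zeros(h.shape[:2],np.uint8)
    m[r0:r1,c0:c1]=((h[...,0]<16)&(h[...,1]>140))[r0:r1,c0:c1]; m=cv2.morphologyEx(m,cv2.MORPH_CLOSE,np.ones((3,3)))
    k=max(cv2.findContours(m,0,1)[0],key=cv2.contourArea); print(n,cv2.approxPolyDP(k,3,True)[:,0].tolist())
E
```

```text
top pred [205.6 206.3]
side pred bottom 1 1 [243.9 155.5]
side pred bottom 1 -1 [250.3 170.3]
top pred [192.  249.4]
side pred bottom -1 1 [213.  157.3]
side pred bottom -1 -1 [216.3 172.5]
[[ 0.4932 -0.0328  0.11  ]
 [ 0.4153 -0.012   0.11  ]] yaw -14.963837770543096 len 0.0806767187522968 centre [0.47264025 0.03259084 0.11      ]
top [[154, 192], [160, 207], [178, 213], [180, 222], [177, 228], [155, 225], [140, 233], [191, 248], [204, 207]]
side [[250, 166], [243, 153], [238, 153], [234, 166], [225, 154], [214, 155], [218, 171]]
```

The plate is where predicted, within about 1 px. I'll lower to just above the slugs, then press in small steps.

step_arm --deltas '[[[0,-0.001,0.01,0,0,0,1],[0,0,0.012,0,0,0,1],[0,0,0.01,0,0,0,1],[0,0,0.006,0,0,0,1]]]'

```text
time: 6.88
tcp_pos: [0.4699, 0.0338, 0.1332]
tool_rot: [-2.549, -1.835, 0.001]
force: [0.5, 0.5, -0.7]
grip_width: 0.0267
grasp_force: 59.2
```

step_arm --deltas '[[[0,0,0.003,0,0,0,1],[0,0,0.003,0,0,0,1],[0,0,0.002,0,0,0,1]]]'

```text
time: 7.25
tcp_pos: [0.4706, 0.0339, 0.1272]
tool_rot: [2.549, 1.835, 0.002]
force: [-2.4, -0.6, 13.9]
grip_width: 0.0271
grasp_force: 61.1
```

step_arm --deltas '[[[0,0,0.002,0,0,0,1],[0,0,0.002,0,0,0,1],[0,0,0.002,0,0,0,1]]]'

```text
time: 7.62
tcp_pos: [0.4723, 0.0336, 0.1234]
tool_rot: [2.546, 1.833, 0.008]
force: [1.2, -2.3, 18.6]
grip_width: 0.0265
grasp_force: 61.8
```

step_arm --deltas '[[[0,0,0.002,0,0,0,1],[0,0,0.002,0,0,0,1],[0,0,0.002,0,0,0,1]]]'

```text
time: 8.0
tcp_pos: [0.4725, 0.0338, 0.1176]
tool_rot: [2.546, 1.833, 0.009]
force: [0.5, -1.2, 17.9]
grip_width: 0.0269
grasp_force: 61.7
```

step_arm --deltas '[[[0,0,0.002,0,0,0,1],[0,0,0.002,0,0,0,1]]]'

```text
time: 8.25
tcp_pos: [0.4722, 0.0339, 0.1132]
tool_rot: [2.547, 1.833, 0.008]
force: [0.0, -1.2, 8.1]
grip_width: 0.0267
grasp_force: 60.3
```

```bash
python3 - <<'E'
from h import *
go(.470,.034,.1076,-18.6)
E
```

```text
t 8.25 tcp [0.4722 0.0339 0.1132] yaw -18.51 shift [-0.0006 -0.0022  0.0056] turn z 0.0016 tilt [-0.0021 -0.0059  1.    ] F [ 0.03 -1.23  8.13] w 0.0267 gf 60.289177894592285 q [ 0.07 -0.12 -0.21  1.47 -0.    1.97]
```

step_arm --deltas '[[[0,0,0.002,0,0,0,1],[0,0,0.002,0,0,0,1]]]'

```text
time: 8.5
tcp_pos: [0.4708, 0.0339, 0.1073]
tool_rot: [2.549, 1.835, 0.003]
force: [-2.2, -1.9, 21.2]
grip_width: 0.0269
grasp_force: 62.1
```

step_arm --deltas '[[[0,0,0.002,0,0,0,1],[0,0,0.001,0,0,0,1]]]'

```text
time: 8.75
tcp_pos: [0.4712, 0.0337, 0.1071]
tool_rot: [2.547, 1.834, 0.006]
force: [-8.0, -2.5, 36.9]
grip_width: 0.0266
grasp_force: 64.3
```

step_arm --deltas '[[[0,0,0.001,0,0,0,1],[0,0,0,0,0,0,1]]]'

```text
time: 9.0
tcp_pos: [0.4713, 0.0337, 0.1071]
tool_rot: [2.547, 1.834, 0.007]
force: [-9.0, -4.0, 38.3]
grip_width: 0.027
grasp_force: 64.6
```

```bash
python3 - <<'E'
from h import *
go(.470,.034,.1076,-18.6)
E
```

```text
t 9.0 tcp [0.4713 0.0337 0.1071] yaw -18.5 shift [-0.0001 -0.0013 -0.0005] turn z 0.0017 tilt [-0.0018 -0.0053  1.    ] F [-8.98 -4.01 38.29] w 0.027 gf 64.62118148803711 q [ 0.07 -0.12 -0.22  1.46 -0.    1.97]
```

It bottomed out hard at TCP 0.107, which puts the underside at about 34 mm. I'll ease off the force and then release.

step_arm --deltas '[[[0,0,-0.002,0,0,0,1],[0,0,-0.0015,0,0,0,1],[0,0,0,0,0,0,1]]]' --grip_force 20

```text
time: 9.38
tcp_pos: [0.471, 0.0337, 0.1072]
tool_rot: [2.548, 1.834, 0.003]
force: [-0.1, -1.7, 11.7]
grip_width: 0.0271
grasp_force: 61.0
```

step_arm --deltas '[[[0,0,-0.001,0,0,0,1],[0,0,0,0,0,0,1]]]'

```text
time: 9.62
tcp_pos: [0.4706, 0.0338, 0.1072]
tool_rot: [2.549, 1.835, 0.001]
force: [1.0, 0.0, 6.9]
grip_width: 0.027
grasp_force: 60.2
```

step_arm --deltas '[[[0,0,0,0,0,0,0.55],[0,0,0,0,0,0,0.4],[0,0,0,0,0,0,0.2],[0,0,0,0,0,0,0],[0,0,0,0,0,0,0]]]'

```text
time: 10.25
tcp_pos: [0.4702, 0.0339, 0.1067]
tool_rot: [-2.55, -1.835, 0.0]
force: [0.2, 0.0, -0.9]
grip_width: 0.0853
grasp_force: 0.0
```

```bash
python3 - <<'E'
from h import *
go(.470,.034,.1076,-18.6)
E
```

```text
t 10.25 tcp [0.4702 0.0339 0.1067] yaw -18.51 shift [ 0.0001 -0.0002 -0.0009] turn z 0.0016 tilt [0.e+00 1.e-04 1.e+00] F [ 0.2   0.02 -0.93] w 0.0853 gf 0.0 q [ 0.07 -0.12 -0.22  1.46  0.    1.97]
```

Released cleanly. I'll retreat straight up, then aside to look.

step_arm --deltas '[[[0,0,-0.015,0,0,0,0],[0,0,-0.03,0,0,0,0],[0,0,-0.035,0,0,0,0],[0,0,-0.03,0,0,0,0],[0,0,-0.02,0,0,0,0]]]'

```text
time: 10.88
tcp_pos: [0.4705, 0.0339, 0.2395]
tool_rot: [2.549, 1.835, 0.003]
force: [0.2, 0.1, -0.4]
grip_width: 0.0853
grasp_force: 0.0
```

step_arm --deltas '[[[-0.03,0,0,0,0,0,0],[-0.045,0,0,0,0,0,0],[-0.05,0,0,0,0,0,0],[-0.05,0,0,0,0,0,0],[-0.03,0,0,0,0,0,0]]]'

```text
time: 11.5
tcp_pos: [0.4043, -0.1623, 0.2381]
tool_rot: [2.55, 1.833, 0.001]
force: [-0.5, 0.4, 0.1]
grip_width: 0.0858
grasp_force: 0.0
```

```bash
python3 - <<'E'
from h import *
go(.470,.034,.1076,-18.6)
t=robot.grab_frame('top'); s=robot.grab_frame('side'); np.save('t4.npy',t); np.save('s4.npy',s)
a=cv2.resize(t[160:280,110:250],(392,336),interpolation=2); b=cv2.resize(s[110:230,170:310],(392,336),interpolation=2)
save(np.hstack([a,b]),'c4')
y=np.radians(-18.5); X=np.array([np.cos(y),np.sin(y),0]);Y=np.array([-np.sin(y),np.cos(y),0])
for n,(r,c) in (('top',(160,110)),('side',(110,170))):
  for z,w,l in((.154,.014,.025),(.046,.04,.058)):
    print(n,z,[((np.array(proj(n,np.array([.4705,.0337,z])+X*i*w+Y*j*l))-[c,r])*2.8+[392*(n=='side'),0]).round().tolist() for i,j in((1,1),(1,-1),(-1,-1),(-1,1))])
E
```

```text
t 11.5 tcp [ 0.4043 -0.1623  0.2381] yaw -18.59 shift [ 0.207  -0.0005  0.1304] turn z 0.0002 tilt [ 3.0e-04 -1.4e-03  1.0e+00] F [-0.51  0.35  0.13] w 0.0858 gf 0.0 q [-0.38 -0.17 -0.02  1.72 -0.    1.51]
top 0.154 [[110.0, 125.0], [188.0, 148.0], [174.0, 193.0], [96.0, 169.0]]
top 0.046 [[127.0, 93.0], [286.0, 140.0], [251.0, 253.0], [91.0, 204.0]]
side 0.154 [[572.0, 79.0], [579.0, 95.0], [545.0, 97.0], [540.0, 81.0]]
side 0.046 [[600.0, 180.0], [618.0, 226.0], [525.0, 233.0], [515.0, 185.0]]
```

View pics/c4.png

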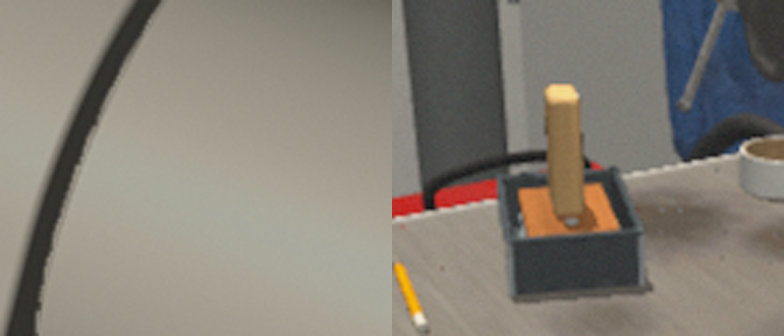

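The side crop shows the tamper upright and square inside the box, plate corners about (520,187) and (618,232), against (515,185) and (618,226) predicted for a plate resting at 34 mm. The gripper is clear of it. The arm hides the box in the top view. Handing in.

```bash
python3 -c "
from rig import robot
print(robot.job_done())"
```

```text
the job is handed in; nothing more can be done
None
```

I pressed the slugs down until the plate bottomed out at about 34 mm, the height of one level layer, and left the tamper standing upright inside the box; I handed the job in at about 11.6 s, with a peak reading of 38 N and the level judged from press height and the side view because the arm hid the box in the top view.

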